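Sort splint hardware after a fitting

TASK

Sort the loose splint hardware on the counter: the two outrigger bars go into the steel tray with the divider, one bar lying lengthways in each bay; both splint hinges go into the round dish; the cork sanding block goes into the small white tray with the dark rubber liner. Everything must lie flat on the floor of its tray or dish, nothing on top of anything else. Leave the orange elbow shell and the green deburring tool where they lie.

Things in the scene. Friction and masses are not known exactly. Their poses are not given: they have to be found in the camera images.
- long_bar: Long outrigger bar: plain aluminium flat bar with a row of dark holes and round ends, 110 long x 14 wide x 10 mm thick, lying flat on the counter. Origin at its centre (5 mm above its underside); x along its length, y across its width, z up.
- short_bar: Short outrigger bar: as the long one but 80 long x 14 wide x 10 mm thick. Origin at its centre; x along its length, y across its width, z up.
- large_hinge: Large splint hinge: round steel hub 32 mm in diameter and 16 mm high with two flat aluminium arms (14 wide, 5 mm thick) in line to either side, 90 mm from tip to tip; lies flat, arms at the bottom. Origin at the centre of its underside; x along the arms, z up. Grip the hub across y.
- small_hinge: Small splint hinge: as the large one, with hub 26 mm in diameter and 14 mm high, 66 mm from tip to tip. Origin at the centre of its underside; x along the arms, z up. Grip the hub across y.
- cork_block: Cork sanding block, 80 long (x) x 44 wide (y) x 30 mm high (z), lying on its broad face. Origin at its centre, 15 mm above its underside.
- bar_tray: Rectangular steel tray, fixed, 158 x 144 mm outside, with one dividing wall along its middle making two equal bays, each 150 long (x) x 66 mm wide (y), centred at y = +35 and -35 mm. Floor 4 mm thick, walls and divider 18 mm high from the counter and 4 mm thick. Origin at the centre of its underside; x along the bays, z up.
- dish: Round steel dish, fixed: flat inner floor 156 mm in diameter, 4 mm thick; thin wall flaring to 172 mm outside at the rim, 20 mm above the counter. Origin at the centre of its underside, z up.
- block_tray: Small undivided rectangular white tray with a dark rubber liner, fixed: inside 120 (x) x 104 mm (y), floor 4 mm thick, walls 18 mm high from the counter and 4 mm thick. Origin at the centre of its underside; z up.
- elbow_shell: Bystander: orange thermoplastic elbow shell, loose, two half-round gutters 72 mm wide, 38 mm high and 90 mm long meeting at an angle, open side down, behind the trays. Origin at the elbow, on the counter.
- deburring_tool: Bystander: deburring tool, loose, green handle 100 x 18 x 16 mm with a thin steel blade, 146 mm long in all, behind the things on the robot's left. Origin on the counter under the handle, 20 mm from its middle towards the blade; x along the tool to the blade.
There are look-alikes about, which are no part of the job. Of the things shaped like the cork_block, the cork one is meant. Leave any pink or red look-alike of the long_bar alone.

How it is judged (in metres and radians):
At the end, for the whole second after the job is handed in: Flat (0.12 rad), at rest: one bar per bay of the divided tray, on its floor (within 38 mm along, 4-64 mm either side of the divider); both hinges hub up on the dish floor within 66 mm of its centre; cork block on a broad face on the white tray's floor, within 40 mm (x), 34 mm (y) of its centre (((x of long_bar in the frame of bar_tray between -0.038 and 0.038 m and y of long_bar in the frame of bar_tray between -0.064 and -0.004 m and z of long_bar in the frame of bar_tray between 0 and 0.013 m and angle between the z axis of each of long_bar, short_bar and the z axis of bar_tray, either way round below 0.12 rad and x of short_bar in the frame of bar_tray between -0.038 and 0.038 m and y of short_bar in the frame of bar_tray between 0.004 and 0.064 m and z of short_bar in the frame of bar_tray between 0 and 0.013 m) or (x of long_bar in the frame of bar_tray between -0.038 and 0.038 m and y of long_bar in the frame of bar_tray between 0.004 and 0.064 m and z of long_bar in the frame of bar_tray between 0 and 0.013 m and angle between the z axis of each of long_bar, short_bar and the z axis of bar_tray, either way round below 0.12 rad and x of short_bar in the frame of bar_tray between -0.038 and 0.038 m and y of short_bar in the frame of bar_tray between -0.064 and -0.004 m and z of short_bar in the frame of bar_tray between 0 and 0.013 m)) and horizontal distance between each of large_hinge, small_hinge and dish below 0.066 m and z of each of large_hinge, small_hinge in the frame of dish below 0.008 m and angle between each of large_hinge, small_hinge's own z axis and vertical below 0.12 rad and x of cork_block in the frame of block_tray between -0.04 and 0.04 m and y of cork_block in the frame of block_tray between -0.034 and 0.034 m and z of cork_block in the frame of block_tray between 0 and 0.023 m and angle between the z axis of cork_block and the z axis of block_tray, either way round below 0.12 rad and linear speed of each of long_bar, short_bar, large_hinge, small_hinge, cork_block below 0.02 m/s and angular speed of each of long_bar, short_bar, large_hinge, small_hinge, cork_block below 0.3 rad/s); the robot touches nothing.
It fails at once if the elbow shell is shifted by more than 20 mm (distance of elbow_shell from where it was at the start of the episode above 0.02 m).
It fails at once if the deburring tool is shifted by more than 20 mm (distance of deburring_tool from where it was at the start of the episode above 0.02 m).
It also fails if it takes over 115 s, if anything falls off the work surface, if the arm or the gripper's body presses on something with over 40 N, if the wrist force passes 120 N, or if a joint passes its speed limit or range.

ROBOT

A 6-joint arm with a two-finger parallel gripper is mounted at the origin on the work surface. World frame = base frame: x ahead of the robot, y to its left, z up, the work surface at z = 0. Lengths are in mm, angles in rad, forces in N, time in s.
With the tool pointing down it reaches from about 400 to 925 mm from the base axis. Payload 3.4 kg.
Tool frame: the origin (TCP) lies at the very end of the fingers, on their centre line; the grasp point (between the pads) lies behind it (hold_point_z is the z of the grasp point in the tool frame, in mm); z points along the fingers, y is the line along which they close (so a half turn about z gives the same grasp; the last joint's range is limited). The gripper opens to 85 mm and grips with 20 to 120 N. Pads are 22 mm wide; open, the fingers measure 114 mm over their backs; the gripper's body (76 mm by 85 mm) begins 54 mm behind the grasp point. The pads swing forward as they close: fully open they stand 13 mm farther back than shut.
Start: joints at [-1.361, 0.307, 1.506, -0, 1.328, -0.073], TCP at [160.427, -552.172, 231.305] pointing down, gripper open.
Joint ranges: [-3.12, 3.12], [-1.05, 2.28], [0.14, 2.33], [-1.42, 4.57], [0.1, 2.73], [-2.68, 2.68]. Speed limits (rad/s): [2.57, 2.57, 3.14, 3.14, 3.14, 3.14].

INTERFACE

Orientations are given as a unit quaternion [w, x, y, z].
In Python, from workcell import * gives the robot as it stands.
- The arm moves only by the tool apply_moves, never from a script. Its argument "plan" is a list of rows, each a list of 3 entries, a list of its own where there are three numbers: the opening, from 0 (shut) to 1 (fully open), then the shift along the world's x, y, z in cm, then the turn, a rotation vector about the world's x, y, z in rad. In form: [[gripper, [x, y, z], [wx, wy, wz]], ...]. A call has 1 to 20 rows; each row shifts and turns the commanded pose from where the row before left it; what a row does not reach is not made up. A row lasts 1/12 s, in which the tool goes at most 41.7 mm and 7.16 degrees, less where a joint would pass 70% of its speed; a pose out of reach is approached as far as the arm can. A call is refused whole if a number of a shift passes 4.17 or a number of a turn 0.125, either way. A call with a gripper value outside its range is refused whole. The fingers move at their own pace and stop on an object; the grip force is fixed at half the most. Time passes only in rows, so rows that do not move let the fingers close. It gives the time, the measured TCP pose, the force, the opening and the grip force at its end, in the units of the state.
- get_obs(): the state, without advancing time (a new reading comes with each control period).
- camera(name): name is "side" or "top" or "wrist"; returns (picture, depth): 420x560x3 uint8, red, green, blue; 420x560 float32, mm along the optical axis (not along the pixel's ray), 0 where there is no reading.
- calibration(name): a dict with "vfov" (degrees; the focal length in pixels is half the picture's height over the tangent of half this angle, whatever the lens; pixels are square), "cx", "cy" (the principal point, pixels), "pose" (4x4, takes a point from camera to world coordinates); the wrist camera has in their place "tool_from_camera" (4x4, takes a point from camera to tool coordinates, whose origin is the TCP and whose axes are the flange's). Camera axes: x right, y up, looking along -z (the intrinsics and any distortion apply to the point x, -y, -z); pixel columns grow to the right and rows downward; lengths in mm; the calibration is good to about 2 mm. A picture is of the moment at which its call begins: read the wrist's pose just before it. calibration takes no time and is no camera call.
- hand_in(): hands the job in; it is judged then, once.
The state is a dict: "time_s": time; "joint_pos": joint angles; "qd": joint speeds; "effort": joint torques, N m; "position": TCP position; "orientation": TCP orientation; "contact_force": force on the tool from outside, world axes, zero at the start; "torque": the same for the moment, N m; "opening": finger opening in mm; "grasp_force": force on a finger pad.
Only numpy, scipy, OpenCV 4.12 (cv2) and the standard library are available. Lean on these libraries where they do the work, as an engineer would, in place of code of your own. Each camera call takes 0.05 s, during which the arm holds its last target. There are 200 camera calls.

## Working session

There is one attempt and no reset: what is moved stays moved. The work goes in short steps, Python scripts to look and compute and a tool call to move; the robot and the scene stay as the last step left them, time stands still between calls to the robot, and variables do not carry over. Pictures are saved under pics/ and viewed, at most 14 in all, crops included, and the job is handed in when it is done.

Besides the shell and the picture viewer there is one more tool, called after ">>>" as a command line: name --argument value ..., lists and objects as JSON in quotes. apply_moves: Moves the arm, as the interface text tells. Its arguments: {"type":"object","properties":{"plan":{"type":"array"}},"required":["plan"]}

```bash
mkdir -p pics; ls
cat > h.py <<'E'
from workcell import *
import numpy as np, cv2
np.set_printoptions(precision=1,suppress=True)
def snap(n,f):
    o=get_obs(); p,d=camera(n); cv2.imwrite(f'pics/{f}.png',p[:,:,::-1]); np.savez(f'{f}.npz',p=p,d=d,pos=o['position'],q=o['orientation']); return p,d
E
python3 - <<'E'
from h import *
for n in('top','side','wrist'):
    snap(n,n+'0'); print(n,calibration(n))
print(get_obs())
E
```

```text
pics
top {'vfov': 46.15828847250092, 'cx': 280.84957962109416, 'cy': 214.05642505503948, 'pose': array([[  -0. ,    1. ,   -0.2,  294.8],
       [  -1. ,   -0. ,    0. ,  -39.5],
       [  -0. ,    0.2,    1. , 1363.8],
       [   0. ,    0. ,    0. ,    1. ]])}
side {'vfov': 57.99696926513107, 'cx': 279.21928133042536, 'cy': 205.46840109922547, 'pose': array([[ -0.9,   0.3,  -0.4, 205.6],
       [ -0.5,  -0.4,   0.8, 600.9],
       [  0. ,   0.9,   0.5, 478.9],
       [  0. ,   0. ,   0. ,   1. ]])}
wrist {'vfov': 66.46200846215159, 'cx': 282.2746485957026, 'cy': 204.47585200712317, 'tool_from_camera': array([[   0. ,    0.9,    0.3,   83.7],
       [   1. ,   -0. ,    0. ,   -0.6],
       [   0. ,    0.3,   -0.9, -142.5],
       [   0. ,    0. ,    0. ,    1. ]])}
{'time_s': 0.15, 'joint_pos': array([-1.4,  0.3,  1.5, -0. ,  1.3, -0.1]), 'qd': array([ 0.,  0., -0.,  0.,  0.,  0.]), 'effort': array([ -0. , -45.8, -25.2,  -0. ,   0. ,  -0. ]), 'position': array([ 160.3, -551.6,  230.6]), 'orientation': array([-0. ,  1. ,  0.1, -0. ]), 'contact_force': array([ 0.1, -0.7,  0.6]), 'torque': array([-0.,  0., -0.]), 'grasp_force': 0.0, 'opening': 85.55800844150193}
```

View pics/top0.png

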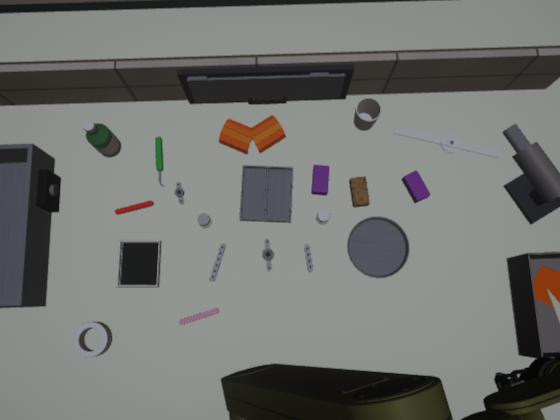

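View pics/side0.png

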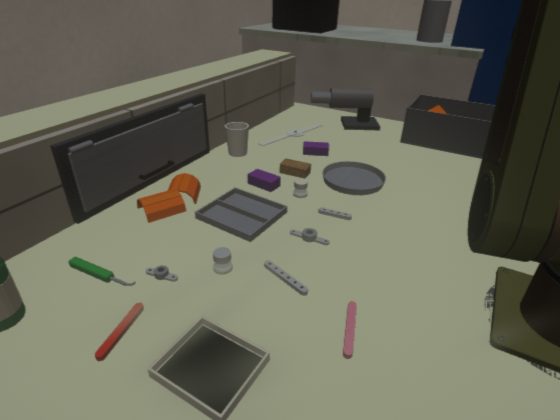

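The top view shows these, by pixel:
- **Job items:** long_bar (218,262), large_hinge (268,254), short_bar (308,258), small_hinge (180,192), cork (359,191).
- **Places:** bar_tray (267,194), dish (378,247), white tray (140,264).
- **Look-alikes:** red bar (134,208), pink bar (199,316), purple blocks (320,180) and (416,186).
- **Obstacles:** small pots at (204,220) and (323,216).

Next I measure them.

```bash
cat >> h.py <<'E'
from scipy.spatial.transform import Rotation as R
def cloud(f,n):
    z=np.load(f+'.npz'); c=calibration(n); d=z['d']; F=210/np.tan(np.radians(c['vfov']/2))
    v,u=np.mgrid[0:420,0:560]; X=np.stack([(u-c['cx'])/F*d,-(v-c['cy'])/F*d,-d],-1)
    if n=='wrist':
        q=z['q']; T=np.eye(4); T[:3,:3]=R.from_quat(q[[1,2,3,0]]).as_matrix(); T[:3,3]=z['pos']; T=T@c['tool_from_camera']
    else: T=c['pose']
    W=X@T[:3,:3].T+T[:3,3]; W[d==0]=np.nan
    return W,z['p'],T
E
python3 - <<'E'
from h import *
W,p,T=cloud('top0','top'); W2,p2,_=cloud('side0','side')
print(T)
for n,(u,v) in dict(long=(218,262),lh=(268,254),short=(308,258),sh=(180,192),cork=(359,191),tray=(255,194),dish=(378,247),wt=(140,264),free=(250,340),free2=(330,120),free3=(60,380),free4=(440,250),pot1=(204,220),pot2=(323,216),elb=(237,133),tool=(159,145),mon=(267,100)).items(): print(n,W[v,u])
print('side')
for n,(u,v) in dict(long=(285,277),lh=(309,234),short=(335,213),sh=(161,271),cork=(295,167),tray=(255,222),dish=(353,178),wt=(210,368)).items(): print(n,W2[v,u])
E
```

```text
[[  -0.     1.    -0.2  294.8]
 [  -1.    -0.     0.   -39.5]
 [  -0.     0.2    1.  1363.8]
 [   0.     0.     0.     1. ]]
long [444.2 129.2   5.5]
lh [460.9  -9.4  13.9]
short [ 446.8 -119.2    9.8]
sh [645.1 234.4  11.9]
cork [ 627.2 -268.4   29.7]
tray [635.7  23.3  -1.2]
dish [ 471.3 -314.5    7.6]
wt [445.9 344.6   3.9]
free [232.3  45.6  -3. ]
free2 [ 850.  -201.4    5.3]
free3 [145.9 550.2  -2.3]
free4 [ 458.6 -488.8   -2.5]
pot1 [556.7 162.4  39.8]
pot2 [ 557.3 -163.5   40. ]
elb [805.7  68.6  38.9]
tool [784.8 294.8  17.3]
mon [908.7 -19.   27.2]
side
long [440.3 134.8   8.8]
lh [455.8   0.4  16.5]
short [ 443.9 -117.4    8.2]
sh [639.6 240.4  14. ]
cork [ 618.4 -252.8   27.1]
tray [587.9   2.7   2.3]
dish [ 471.9 -321.4    2.5]
wt [444.  349.7   5.2]
```

>>> apply_moves --plan '[[1,[3,2.4,0.5],[0,0,0]],[1,[3,2.4,0.5],[0,0,0]],[1,[3,2.4,0.5],[0,0,0]],[1,[3,2.4,0.5],[0,0,0]],[1,[3,2.4,0.5],[0,0,0]],[1,[3,2.4,0.5],[0,0,0]],[1,[3,2.4,0.5],[0,0,0]],[1,[3,2.4,0.5],[0,0,0]],[1,[3,2.4,0.5],[0,0,0]],[1,[2,3,0.5],[0,0,0]],[1,[0,3,0],[0,0,0]],[1,[0,3,0],[0,0,0]],[1,[0,0,0],[0,0,0]],[1,[0,0,0],[0,0,0]]]'

```text
time_s: 1.32
position: [450.3, -244.6, 281.2]
orientation: [-0.0, 0.99, 0.142, -0.0]
contact_force: [-0.3, 0.9, 0.2]
opening: 85.4
grasp_force: 0.0
```

Run:
```python
from h import *
p,d=snap('wrist','w1'); o=get_obs(); print(o['position'],R.from_quat(o['orientation'][[1,2,3,0]]).as_matrix().round(3),o['joint_pos'].round(3),o['time_s'])
W,p,T=cloud('w1','wrist')
print(T)
for v in range(20,420,60): print([tuple(int(x) for x in np.nan_to_num(W[v,u])) for u in range(20,560,80)])
```

```text
[ 450.5 -245.9  281.3] [[ 1.   0.3 -0. ]
 [ 0.3 -1.  -0. ]
 [-0.   0.  -1. ]] [-0.6  0.2  1.6 -0.   1.4  0.7] 1.3667
[[   0.3    0.9    0.3  530.5]
 [  -1.     0.3    0.1 -220.4]
 [  -0.    -0.3    0.9  423.7]
 [   0.     0.     0.     1. ]]
[(522, 96, 0), (549, 7, 0), (575, -82, 0), (601, -171, 0), (621, -258, 29), (654, -350, 0), (670, -425, 28)]
[(455, 93, 1), (483, -1, 4), (510, -93, -1), (538, -188, 0), (566, -283, 0), (594, -378, -1), (615, -455, 29)]
[(379, 93, 0), (409, -7, 0), (438, -107, -1), (467, -207, -1), (497, -307, 3), (526, -408, 0), (556, -508, 0)]
[(294, 90, 0), (325, -15, 0), (357, -122, 1), (387, -229, 0), (420, -335, 1), (450, -443, 0), (482, -549, 0)]
[(196, 88, 0), (229, -25, 0), (264, -139, 0), (297, -253, 0), (331, -367, 0), (364, -481, 0), (397, -597, -2)]
[(97, 77, 11), (121, -36, 0), (433, -204, 313), (194, -281, 0), (229, -404, 0), (472, -287, 331), (302, -648, 0)]
[(441, -173, 358), (434, -189, 347), (459, -214, 362), (457, -235, 356), (111, -446, 0), (476, -271, 363), (474, -300, 354)]
```

View pics/w1.png

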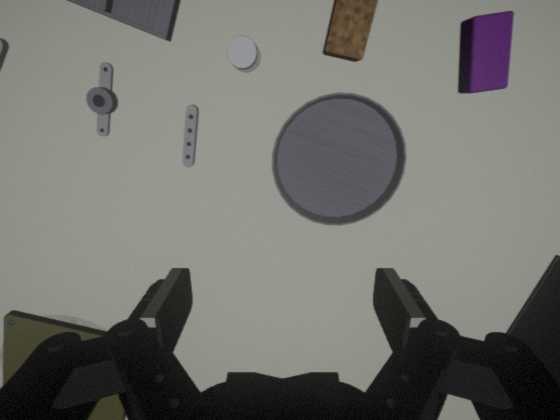

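The wrist depth puts the counter at z≈0 within 1 mm. This view shows the dish (340,158), short bar (190,136), large hinge (102,100), cork (350,28), a purple block and a pot (242,52). Next I view the left side.

>>> apply_moves --plan '[[1,[1,3,0],[0,0,-0.057]],[1,[1,3,0],[0,0,-0.057]],[1,[1,3,0],[0,0,-0.057]],[1,[0,3,0],[0,0,-0.057]],[1,[0,3,0],[0,0,-0.057]],[1,[0,3,0],[0,0,0]],[1,[0,3,0],[0,0,0]],[1,[0,3,0],[0,0,0]],[1,[0,3,0],[0,0,0]],[1,[0,3,0],[0,0,0]],[1,[0,3,0],[0,0,0]],[1,[0,3,0],[0,0,0]],[1,[0,0,0],[0,0,0]],[1,[0,0,0],[0,0,0]]]'

```text
time_s: 2.53
position: [481.2, 113.9, 281.1]
orientation: [0.0, 1.0, -0.0, 0.0]
contact_force: [0.2, -0.4, -0.6]
opening: 85.5
grasp_force: 0.0
```

Run:
```python
from h import *
snap('wrist','w2'); o=get_obs(); print(o['position'],o['orientation'].round(4),o['time_s'])
W,p,T=cloud('w2','wrist'); print(np.nanmedian(W[150:250,:,2]))
```

```text
[481.1 113.  281.1] [ 0.  1. -0. -0.] 2.5833
0.1150948238350793
```

View pics/w2.png

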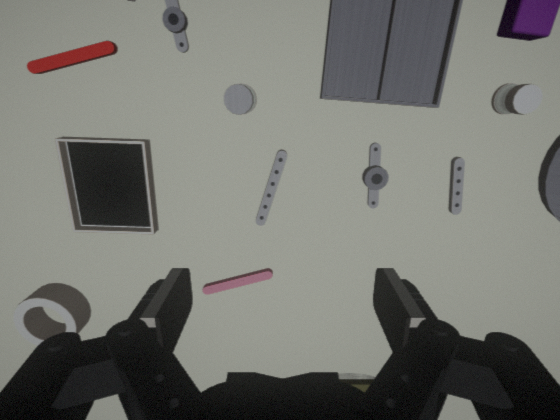

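Now visible: long bar (271,187), large hinge (375,177), short bar (457,186), white tray (110,186), bar tray (390,50), small hinge (174,20), red bar (72,57) and pink bar (238,281).

```bash
cat >> h.py <<'E'
def meas(f,n,seeds,zmin=2.5):
    W,p,_=cloud(f,n); z=np.nan_to_num(W[...,2]); z=cv2.medianBlur(z.astype(np.float32),3)
    m=((z>zmin)&(z<100)).astype(np.uint8); k,L,st,_=cv2.connectedComponentsWithStats(m,connectivity=4)
    for name,(u,v) in seeds.items():
        s=L[v-4:v+5,u-4:u+5]; s=s[s>0]
        if len(s)==0: print(f,name,'none'); continue
        l=np.bincount(s).argmax(); P=W[L==l]; zt=np.percentile(P[:,2],95)
        (c,(a,b),g)=cv2.minAreaRect(P[:,:2].astype(np.float32))
        if a<b: a,b,g=b,a,g+90
        g=np.radians((g+90)%180-90)
        print(f,name,'c',np.array(c),'size',round(a,1),round(b,1),'ang',round(g,3),'top',round(zt,1),'bbox',st[l][:4],'mean',P[:,:2].mean(0))
E
python3 - <<'E'
from h import *
meas('w2','wrist',dict(long=(271,187),lh=(375,177),short=(457,186),wt=(150,186),tray=(330,60),red=(72,57),pot1=(238,99),sh=(174,20)))
meas('w1','wrist',dict(lh=(102,100),short=(190,136),dish=(275,158),cork=(350,28),pot2=(242,52)))
meas('top0','top',dict(long=(218,262),lh=(268,254),short=(308,258),cork=(359,191),sh=(180,192),tray=(243,194),wt=(120,264),dish=(350,247)))
E
```

```text
w2 long c [445.1 132.4] size 108.7 13.3 ang -0.372 top nan bbox [256 150  31  76] mean [nan nan]
w2 lh c [nan nan] size 0.0 0.0 ang 0.0 top nan bbox [362 143  26  65] mean [nan nan]
w2 short c [ 448.  -120.4] size 78.9 11.3 ang 0.225 top nan bbox [449 157  16  58] mean [nan nan]
w2 wt c [nan nan] size 0.0 0.0 ang 0.0 top nan bbox [ 55 137 103  97] mean [nan nan]
w2 tray c [613.3  -7.4] size 143.8 116.9 ang 1.496 top nan bbox [320   0 143 108] mean [nan nan]
w2 red c [nan nan] size 0.0 0.0 ang 0.0 top nan bbox [27 41 90 33] mean [nan nan]
w2 pot1 c [559.8 164.1] size 33.8 33.8 ang -0.812 top nan bbox [224  83  33  32] mean [nan nan]
w2 sh c [641.5 236.6] size 52.1 21.2 ang 0.5 top nan bbox [162   0  26  52] mean [nan nan]
w1 lh c [460.8  -5.8] size 87.7 37.2 ang -0.172 top nan bbox [86 62 32 75] mean [nan nan]
w1 short c [nan nan] size 0.0 0.0 ang 0.0 top nan bbox [182 105  16  62] mean [nan nan]
w1 dish c [ 475.5 -310.7] size 166.4 147.1 ang -0.966 top nan bbox [272  93 134 132] mean [nan nan]
w1 cork c [ 618.7 -271.4] size 60.4 43.9 ang 0.087 top nan bbox [323   0  55  62] mean [nan
[... 196 characters left out ...]
n nan]
top0 lh c [461.5  -7.2] size 82.4 30.8 ang 0.321 top nan bbox [262 239  12  32] mean [nan nan]
top0 short c [ 448.9 -120.6] size 81.6 18.0 ang 0.116 top nan bbox [304 243  10  30] mean [nan nan]
top0 cork c [ 628.4 -272.1] size 84.5 48.8 ang 0.273 top nan bbox [349 177  21  31] mean [nan nan]
top0 sh c [644.6 238.7] size 65.8 24.3 ang 0.088 top 15.4 bbox [174 182  11  23] mean [642.5 237.8]
top0 tray c [636.4  -7.4] size 172.4 146.2 ang -0.121 top nan bbox [238 165  56  58] mean [nan nan]
top0 wt c [448.7 350.3] size 133.8 120.2 ang -0.061 top nan bbox [115 239  47  49] mean [nan nan]
top0 dish c [ 466.2 -310.4] size 144.8 131.2 ang -0.712 top nan bbox [347 216  63  63] mean [nan nan]
```

```bash
python3 - <<'E'
import re
s=open('h.py').read()
s=s.replace("P=W[L==l];","P=W[L==l]; P=P[~np.isnan(P[:,2])];")
s=s.replace("        print(f,name","        h=P[P[:,2]>0.55*zt,:2] if len(P)>20 else P[:,:2]; h0=h.mean(0); ev=np.linalg.eigh(np.cov(P[:,:2].T))[1][:,1]; pa=np.arctan(ev[1]/ev[0]); print(f,name,'hi',h0,'pca',round(pa,3)); print('   ')if 0 else print('    '")
open('h.py','w').write(s)
E
python3 - <<'E'
from h import *
meas('w2','wrist',dict(long=(271,187),lh=(375,177),short=(457,186),wt=(150,186),tray=(330,60),red=(72,57),pot1=(238,99),sh=(174,20)))
meas('w1','wrist',dict(lh=(102,100),short=(190,136),dish=(275,158),cork=(350,28),pot2=(242,52)))
meas('top0','top',dict(long=(218,262),lh=(268,254),short=(308,258),cork=(359,191),tray=(243,194),wt=(120,264),dish=(350,247)))
meas('side0','side',dict(long=(285,277),lh=(309,234),short=(335,213),cork=(295,167)))
E
```

```text
w2 long hi [447.1 130.1] pca -0.313
     c [444.5 130.4] size 109.5 15.0 ang -0.315 top 11.2 bbox [256 150  31  76] mean [447.2 130.1]
w2 lh hi [461.8  -7.2] pca 0.052
     c [460.9  -7.4] size 88.7 30.1 ang 0.092 top 16.8 bbox [362 143  26  65] mean [462.9  -7.1]
w2 short hi [ 449.4 -118.9] pca 0.114
     c [ 447.9 -119.7] size 79.2 15.4 ang 0.118 top 10.8 bbox [449 157  16  58] mean [ 449.4 -118.4]
w2 wt hi [449.9 349.9] pca -0.051
     c [447.9 346.3] size 128.5 113.3 ang -0.032 top 18.0 bbox [ 55 137 103  97] mean [449.3 349.3]
w2 tray hi [601.8 -15. ] pca -1.547
     c [613.1  -7.6] size 144.6 116.8 ang 1.499 top 17.6 bbox [320   0 143 108] mean [613.1 -11. ]
w2 red hi [606.7 363.9] pca -1.343
     c [606.6 365.2] size 109.7 14.5 ang -1.344 top 11.5 bbox [27 41 90 33] mean [606.5 363.2]
w2 pot1 hi [560. 165.] pca -1.29
     c [559.8 164.1] size 33.8 33.8 ang -0.812 top 41.2 bbox [224  83  33  32] mean [560.2 163.5]
w2 sh hi [645.  237.1] pca 0.164
     c [639.9 237.7] size 52.6 25.3 ang -0.014 top 15.3 bbox [162   0  26  52] mean [641.1 236.4]
w1 lh hi [461.4  -9.9] pca 0.05
   
[... 1466 characters left out ...]
3]
top0 dish hi [ 476.1 -322.1] pca 0.344
     c [ 471.9 -310.9] size 172.5 170.2 ang 0.502 top 19.1 bbox [347 216  63  63] mean [ 471.7 -313.9]
side0 long hi [440.1 132. ] pca -0.317
     c [442.2 130.7] size 108.1 16.8 ang -0.297 top 10.4 bbox [265 260  43  34] mean [439.5 132.9]
side0 lh hi [458.1  -6.1] pca 0.05
     c [458.5  -8. ] size 88.9 31.4 ang 0.013 top 16.1 bbox [290 228  40  16] mean [457.5  -6.1]
side0 short hi [ 444.2 -119.2] pca 0.123
     c [ 444.7 -120.9] size 76.1 16.1 ang 0.107 top 10.7 bbox [319 208  33  11] mean [ 443.7 -118.5]
side0 cork hi [ 599.7 -228.2] pca -0.965
     c [ 605.2 -217.1] size 169.0 84.7 ang -1.194 top 39.2 bbox [280 159  31  39] mean [ 598.  -224.1]
```

>>> apply_moves --plan '[[0.6,[-0.6,0.3,-3.7],[0,0,-0.053]],[0.6,[-0.6,0.3,-3.7],[0,0,-0.053]],[0.6,[-0.6,0.3,-3.7],[0,0,-0.052]],[0.6,[-0.6,0.3,-3.7],[0,0,-0.052]],[0.6,[-0.6,0.3,-3.7],[0,0,-0.052]],[0.6,[-0.6,0.2,-3.7],[0,0,-0.052]],[0.6,[0,0,0],[0,0,0]],[0.6,[0,0,0],[0,0,0]]]'

```text
time_s: 3.25
position: [443.1, 129.1, 58.1]
orientation: [0.001, 0.988, -0.158, -0.002]
contact_force: [0.5, 0.0, 0.3]
opening: 51.2
grasp_force: 0.0
```

Run:
```python
import workcell
print([x for x in dir(workcell) if x[0]!='_'], getattr(workcell,'hold_point_z',None))
from h import *
snap('wrist','w3'); o=get_obs(); print(o['position'],o['orientation'].round(4),o['opening'],o['time_s'])
```

```text
['IKError', 'calibration', 'camera', 'get_obs', 'hand_in', 'hold_point_z'] -18.700000000000003
[445.5 129.7  59.8] [ 0.   1.  -0.2 -0. ] 51.02757236045362 3.3
```

View pics/w3.png

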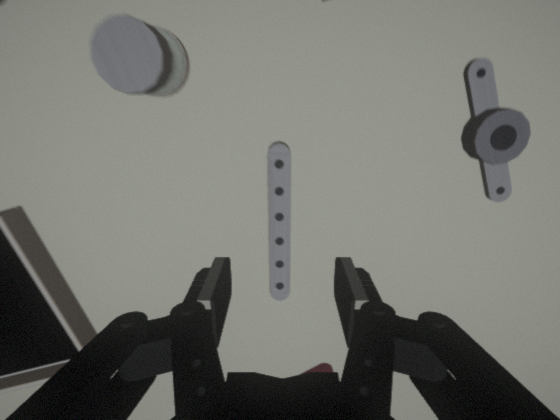

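The close crop confirms it: the grey holed bar (279,220) lies centred and aligned between the fingers. I'm descending to grip it.

>>> apply_moves --plan '[[0.6,[0,0,-2],[0,0,0]],[0.6,[0,0,-2],[0,0,0]],[0.6,[0,0,-1.2],[0,0,0]],[0.6,[0,0,-0.5],[0,0,0]],[0.6,[0,0,0],[0,0,0]],[0,[0,0,0],[0,0,0]],[0,[0,0,0],[0,0,0]],[0,[0,0,0],[0,0,0]],[0,[0,0,0],[0,0,0]],[0,[0,0,0],[0,0,0]],[0,[0,0,0],[0,0,0]],[0,[0,0,0.5],[0,0,0]],[0,[0,0,1],[0,0,0]],[0,[0,0,1],[0,0,0]],[0,[0,0,0],[0,0,0]]]'

```text
time_s: 4.55
position: [445.7, 131.2, 29.1]
orientation: [-0.001, 0.988, -0.157, 0.002]
contact_force: [0.2, 0.5, -0.7]
opening: 11.3
grasp_force: 58.8
```

>>> apply_moves --plan '[[0,[0,0,3],[0,0,0]],[0,[0,0,3],[0,0,0]],[0,[2.8,-1.5,0],[0,0,0.034]],[0,[2.8,-1.5,0],[0,0,0.034]],[0,[2.8,-1.5,0],[0,0,0.034]],[0,[2.8,-1.5,0],[0,0,0.034]],[0,[2.8,-1.5,0],[0,0,0.034]],[0,[2.8,-1.4,0],[0,0,0.034]],[0,[2.6,-1.3,0],[0,0,0.035]],[0,[0,0,0],[0,0,0]],[0,[0,0,0],[0,0,0]]]'

```text
time_s: 5.47
position: [639.7, 27.9, 86.7]
orientation: [-0.0, 0.999, -0.039, 0.0]
contact_force: [0.0, -0.1, -1.0]
opening: 11.5
grasp_force: 58.9
```

Run:
```python
from h import *
snap('wrist','w4'); snap('top','top4');o=get_obs(); print(o['position'],o['orientation'],o['opening'],o['time_s'])
```

```text
[636.9  29.1  86.5] [-0.  1. -0. -0.] 11.722560167218644 5.5667
```

View pics/w4.png

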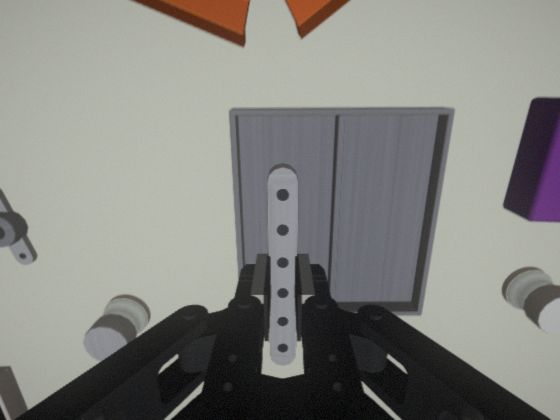

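The bar hangs level at (283,265) over the left bay. The tray's far wall runs at row 108, with the divider around (335,110) to (330,300). I'm checking the fit numerically.

Run:
```python
from h import *
W,p,T=cloud('w4','wrist')
Z=W[...,2]; X=W[...,0]; Y=W[...,1]
m=(Z>15)&(Z<21)&(X>540)&(X<730)&(abs(Y+7)<100)
P=W[m][:,:2].astype(np.float32); print(m.sum(), cv2.minAreaRect(P))
for r in (130,150,180,230):
    s=m[r]; u=np.where(s)[0]; print(r,[ (int(k),round(float(Y[r,k]),1)) for k in u][::2], X[r,282])
b=(Z>60)&(Z<110)&(X>540)&(np.arange(560)[None]>262)&(np.arange(560)[None]<302)&(np.arange(420)[:,None]<262)
Q=W[b]; print('bar',Q.mean(0),np.percentile(Q[:,2],[5,50,95]),cv2.minAreaRect(Q[:,:2].astype(np.float32)))
```

```text
5015 ((633.798828125, -9.358283996582031), (144.36093139648438, 157.7791290283203), 85.6543960571289)
130 [(231, 56.8), (233, 55.6), (235, 54.3), (338, -12.3), (340, -13.4), (342, -14.5), (445, -81.8), (447, -82.4), (449, -83.8), (451, -85.5)] 700.0057472914934
150 [(232, 58.0), (234, 56.2), (236, 55.3), (337, -11.4), (339, -12.3), (341, -13.6), (441, -80.6), (443, -80.9), (445, -82.3), (447, -83.1)] 686.0887458876604
180 [(233, 60.2), (235, 58.4), (237, 57.2), (335, -9.7), (337, -10.7), (339, -12.0), (341, -13.4), (439, -79.8), (441, -81.4), (443, -82.4)] 687.5599978848818
230 [(236, 62.5), (238, 61.0), (240, 59.4), (333, -7.0), (335, -8.4), (337, -9.7), (429, -76.4), (431, -76.6), (433, -78.2), (435, -80.6)] 663.5723186461471
bar [670.9  26.   92.6] [91.3 92.7 93.8] ((670.3448486328125, 26.461483001708984), (18.354835510253906, 46.54342269897461), 85.95435333251953)
```

>>> apply_moves --plan '[[0,[0,-0.2,-3],[0,0,0]],[0,[0,0,-2.5],[0,0,0]],[0,[0,0,-1.5],[0,0,0]],[0,[0,0,-0.7],[0,0,0]],[0,[0,0,-0.1],[0,0,0]],[0,[0,0,0],[0,0,0]],[0.25,[0,0,0],[0,0,0]],[0.25,[0,0,0],[0,0,0]],[0.25,[0,0,0],[0,0,0]],[0.25,[0,0,1],[0,0,0]],[0.25,[0,0,2],[0,0,0]],[0.5,[0,0,3],[0,0,0]],[0.6,[0,0,3],[0,0,0]]]'

```text
time_s: 6.65
position: [637.7, 26.8, 100.3]
orientation: [0.0, 0.999, -0.039, -0.001]
contact_force: [-0.5, -0.5, 0.5]
opening: 44.3
grasp_force: 0.0
```

Run:
```python
from h import *
snap('wrist','w5'); o=get_obs(); print(o['position'],o['orientation'],o['opening'],o['time_s'])
W,p,T=cloud('w5','wrist'); print([W[v,282] for v in range(120,380,12)])
```

```text
[642.3  26.7 107.6] [-0.  1. -0.  0.] 50.66096013977421 6.7
[array([703.3,  22.7,   3.3]), array([694.8,  23.4,   2.7]), array([687.7,  23.9,  13.9]), array([679.1,  24.5,  13.6]), array([670.5,  25.2,  14.5]), array([661.7,  25.9,  14.7]), array([652.5,  26.6,  14.6]), array([642.9,  27.4,  14.2]), array([633.1,  28.1,  13.7]), array([622.9,  28.9,  13.2]), array([612.6,  29.7,  13.1]), array([602.5,  30.5,  13.7]), array([592.1,  31.3,  14.4]), array([574.4,  32.7,   3.6]), array([563.1,  33.6,   4.5]), array([560.8,  33.7,  18.3]), array([534.6,  35.8,  -0.4]), array([521.9,  36.8,   0.2]), array([508. ,  37.9,  -0.2]), array([494. ,  38.9,  -0.2]), array([478.8,  40.1,  -1. ]), array([463.5,  41.3,  -1.3])]
```

The long bar lies flat in its bay: its top is at 14 mm and the floor at 4 mm. Next is the short bar.

>>> apply_moves --plan '[[0.6,[-2.7,-2.1,0],[0,0,0.03]],[0.6,[-2.7,-2.1,0],[0,0,0.03]],[0.6,[-2.7,-2.1,0],[0,0,0.03]],[0.6,[-2.7,-2.1,0],[0,0,0.03]],[0.6,[-2.7,-2.1,-1.0],[0,0,0.03]],[0.6,[-2.7,-2.1,-1.0],[0,0,0.02]],[0.6,[-2.8,-2.1,-2],[0,0,0.02]],[0.6,[0,0,0],[0,0,0]],[0.6,[0,0,0],[0,0,0]]]'

```text
time_s: 7.45
position: [446.1, -120.7, 59.2]
orientation: [-0.0, 0.999, 0.055, -0.001]
contact_force: [0.0, 0.0, -0.1]
opening: 51.0
grasp_force: 0.0
```

```bash
cat > near.py <<'E'
from h import *
import sys
snap('wrist',sys.argv[1]); o=get_obs(); print(o['position'],o['orientation'].round(4)*1000,o['opening'],o['time_s'])
W,p,T=cloud(sys.argv[1],'wrist')
z=np.nan_to_num(W[...,2]); zmin=float(sys.argv[2]); zt=np.array([float(sys.argv[4]),float(sys.argv[5])])
m=((z>zmin)&(z<float(sys.argv[3]))).astype(np.uint8); k,L,st,_=cv2.connectedComponentsWithStats(m,connectivity=4)
for l in range(1,k):
    P=W[L==l]
    if len(P)>150 and np.hypot(*(np.median(P[:,:2],0)-zt))<60:
        ev=np.linalg.eigh(np.cov(P[:,:2].T))[1][:,1]; print(len(P),cv2.minAreaRect(P[:,:2].astype(np.float32)),'pca',round(np.arctan(ev[1]/ev[0]),3),'z',np.percentile(P[:,2],[5,50,95]),P[:,:2].mean(0))
E
python3 near.py w6 3 30 447 -120
```

```text
[ 448.7 -120.7   59.9] [  0.1 998.5  55.3   0.6] 51.16327007274929 7.5
2371 ((447.9256286621094, -120.06411743164062), (79.5606460571289, 14.026617050170898), 6.193695068359375) pca 0.115 z [ 8.7  9.9 10.8] [ 451.1 -119.8]
```

>>> apply_moves --plan '[[0.6,[0,0,-2],[0,0,0]],[0.6,[0,0,-2],[0,0,0]],[0.6,[0,0,-1.2],[0,0,0]],[0.6,[0,0,-0.5],[0,0,0]],[0.6,[0,0,0],[0,0,0]],[0,[0,0,0],[0,0,0]],[0,[0,0,0],[0,0,0]],[0,[0,0,0],[0,0,0]],[0,[0,0,0],[0,0,0]],[0,[0,0,0],[0,0,0]],[0,[0,0,0],[0,0,0]],[0,[0,0,0.5],[0,0,0]],[0,[0,0,2],[0,0,0]],[0,[0,0,3],[0,0,0]],[0,[0,0,3],[0,0,0]]]'

```text
time_s: 8.75
position: [447.2, -119.9, 87.9]
orientation: [-0.001, 0.998, 0.056, -0.001]
contact_force: [0.8, -0.4, -0.2]
opening: 11.7
grasp_force: 58.7
```

>>> apply_moves --plan '[[0,[2.6,1.1,0],[0,0,-0.027]],[0,[2.6,1.1,0],[0,0,-0.027]],[0,[2.6,1.1,0],[0,0,-0.027]],[0,[2.6,1.1,0],[0,0,-0.026]],[0,[2.6,1.1,0],[0,0,-0.026]],[0,[2.6,1.1,0],[0,0,-0.026]],[0,[2.6,1.0,0],[0,0,-0.026]],[0,[0,0,0],[0,0,0]],[0,[0,0,0],[0,0,0]]]'

```text
time_s: 9.5
position: [631.6, -43.6, 87.4]
orientation: [0.0, 0.999, -0.035, 0.0]
contact_force: [-0.5, -0.6, -0.1]
opening: 11.6
grasp_force: 58.7
```

```bash
python3 near.py w7 60 100 650 -44
```

```text
[629.9 -44.   87.1] [  0.1 999.4 -35.6  -0.7] 11.587490890133543 9.55
4128 ((630.3264770507812, -41.441951751708984), (24.80493927001953, 79.50529479980469), 78.58988189697266) pca -0.07 z [92.4 93.8 95.3] [635.4 -43.3]
```

Held level at (631,-44). I'm lowering it into the right bay.

>>> apply_moves --plan '[[0,[0,0,-3],[0,0,0]],[0,[0,0,-2.5],[0,0,0]],[0,[0,0,-1.5],[0,0,0]],[0,[0,0,-0.7],[0,0,0]],[0,[0,0,-0.1],[0,0,0]],[0,[0,0,0],[0,0,0]],[0.25,[0,0,0],[0,0,0]],[0.25,[0,0,0],[0,0,0]],[0.25,[0,0,0],[0,0,0]],[0.25,[0,0,1],[0,0,0]],[0.25,[0,0,2],[0,0,0]],[0.5,[0,0,3],[0,0,0]],[0.6,[0,0,3],[0,0,0]],[0.6,[0,0,0],[0,0,0]]]'

```text
time_s: 10.72
position: [635.1, -44.7, 106.7]
orientation: [0.001, 0.999, -0.036, 0.006]
contact_force: [0.9, -0.9, 1.3]
opening: 50.9
grasp_force: 0.0
```

```bash
python3 near.py w8 8 16.5 630 -30; python3 -c "
from h import *
o=get_obs();print(o['position'])"
```

```text
[633.8 -44.5 104.4] [  0.5 999.3 -36.    4.7] 51.070068596718635 10.7667
2489 ((637.3096313476562, 27.914762496948242), (14.754424095153809, 109.08507537841797), 85.56708526611328) pca -0.079 z [10.8 13.9 15. ] [641.6  26.8]
1630 ((628.453125, -43.60700988769531), (13.632431030273438, 79.89944458007812), 86.37322235107422) pca -0.066 z [12.8 13.8 15. ] [630.9 -44. ]
[633.8 -44.5 104.4]
```

Both bars lie flat, one per bay. Next is the large hinge.

>>> apply_moves --plan '[[0.75,[-2.8,0.6,0],[0,0,0.022]],[0.75,[-2.8,0.6,0],[0,0,0.021]],[0.75,[-2.8,0.6,0],[0,0,0.021]],[0.75,[-2.8,0.6,-1],[0,0,0.021]],[0.75,[-2.8,0.6,-1],[0,0,0.021]],[0.75,[-2.9,0.7,-2],[0,0,0.021]],[0.75,[0,0,0],[0,0,0]],[0.75,[0,0,0],[0,0,0]]]'

```text
time_s: 11.43
position: [456.8, -6.4, 58.1]
orientation: [-0.0, 1.0, 0.028, -0.003]
contact_force: [1.2, -0.7, 0.9]
opening: 64.2
grasp_force: 0.0
```

```bash
python3 near.py w9 2.5 30 461 -7
python3 - <<'E'
from h import *
W,p,T=cloud('w9','wrist'); Z=np.nan_to_num(W[...,2]); m=(Z>10)&(Z<25)&(np.hypot(W[...,0]-461,W[...,1]+7)<35); P=W[m]; print(cv2.minEnclosingCircle(P[:,:2].astype(np.float32)))
E
```

```text
[460.5  -7.   59. ] [ -0.1 999.6  27.5  -0.6] 64.04938077701225 11.4833
3621 ((460.7415771484375, -8.05685043334961), (31.369585037231445, 88.29983520507812), 79.7920913696289) pca 0.052 z [ 4.1 13.9 16.8] [465.   -8.1]
((460.9718933105469, -8.483210563659668), 16.01460838317871)
```

>>> apply_moves --plan '[[0.75,[0,0,-2],[0,0,0]],[0.75,[0,-0.1,-2],[0,0,0]],[0.75,[0,0,-1.2],[0,0,0]],[0.75,[0,0,-0.5],[0,0,0]],[0.75,[0,0,0],[0,0,0]],[0,[0,0,0],[0,0,0]],[0,[0,0,0],[0,0,0]],[0,[0,0,0],[0,0,0]],[0,[0,0,0],[0,0,0]],[0,[0,0,0],[0,0,0]],[0,[0,0,0],[0,0,0]],[0,[0,0,0.5],[0,0,0]],[0,[0,0,2],[0,0,0]],[0,[0,0,3],[0,0,0]],[0,[0,0,3],[0,0,0]]]'

```text
time_s: 12.73
position: [460.1, -8.1, 88.0]
orientation: [-0.0, 1.0, 0.027, -0.001]
contact_force: [0.9, -0.2, -1.2]
opening: 29.2
grasp_force: 59.4
```

>>> apply_moves --plan '[[0,[0.1,-3,0],[0,0,0]],[0,[0.1,-3,0],[0,0,0]],[0,[0.1,-3,0],[0,0,0]],[0,[0.1,-3,0],[0,0,0]],[0,[0.1,-3,0],[0,0,0]],[0,[0.1,-3,0],[0,0,0]],[0,[0.1,-3,0],[0,0,0]],[0,[0.1,-3,0],[0,0,0]],[0,[0.2,-3.5,0],[0,0,0]],[0,[0,0,0],[0,0,0]],[0,[0,0,0],[0,0,0]]]'

```text
time_s: 13.65
position: [471.6, -285.1, 87.6]
orientation: [0.0, 1.0, 0.026, 0.0]
contact_force: [0.1, -0.1, -0.1]
opening: 29.5
grasp_force: 59.5
```

```bash
python3 near.py w10 60 115 475 -284
python3 - <<'E'
from h import *
W,p,T=cloud('w10','wrist'); Z=np.nan_to_num(W[...,2]); m=(Z>16)&(Z<23)&(np.hypot(W[...,0]-471,W[...,1]+311)<100); P=W[m]; print(cv2.minEnclosingCircle(P[:,:2].astype(np.float32)))
E
```

```text
[ 470.9 -283.3   87.4] [ -0.4 999.6  26.5  -0.2] 29.05152453582982 13.7
7907 ((470.98052978515625, -281.4613952636719), (51.82755661010742, 83.67729187011719), 69.07662200927734) pca 0.047 z [ 88.3  99.4 111.2] [ 476.2 -284.3]
((470.55023193359375, -312.0142822265625), 85.91358947753906)
```

View pics/w10.png

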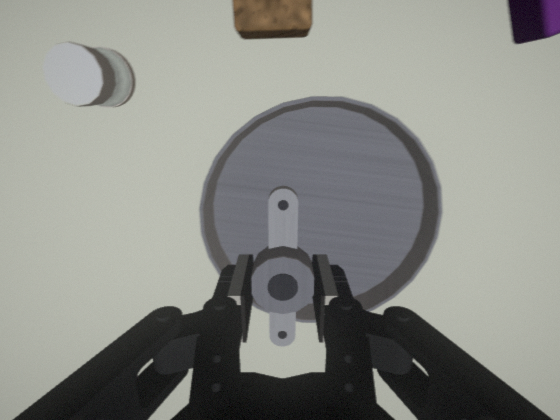

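The hinge is gripped level at (283,285) over the dish's left half, and the dish centre is confirmed at (471,-312). I'm lowering it.

>>> apply_moves --plan '[[0,[0,0,-3],[0,0,0]],[0,[0,0,-2.5],[0,0,0]],[0,[0,0,-1.5],[0,0,0]],[0,[0,0,-0.7],[0,0,0]],[0,[0,0,-0.1],[0,0,0]],[0,[0,0,0],[0,0,0]],[0.48,[0,0,0],[0,0,0]],[0.48,[0,0,0],[0,0,0]],[0.48,[0,0,0],[0,0,0]],[0.48,[0,0,1],[0,0,0]],[0.48,[0,0,2],[0,0,0]],[0.8,[0,0,3],[0,0,0]],[1,[0,0,3],[0,0,0]],[1,[0,0,0],[0,0,0]]]'

```text
time_s: 14.87
position: [475.0, -285.8, 105.9]
orientation: [0.004, 1.0, 0.027, 0.005]
contact_force: [1.1, -1.2, 0.1]
opening: 75.5
grasp_force: 0.0
```

```bash
python3 near.py w11 6 30 471 -300
python3 - <<'E'
from h import *
W,p,T=cloud('w11','wrist'); Z=np.nan_to_num(W[...,2]); D=np.hypot(W[...,0]-471,W[...,1]+284)
m=(D<50)&(Z>6.5)&(abs(W[...,1]+284)<20);print(cv2.minAreaRect(W[m][:,:2].astype(np.float32)))
h=(D<25)&(Z>14)&(Z<28);print('hub',W[h].mean(0),np.percentile(Z[h],[5,50,95]))
A=m&(D>25);print('arms',np.percentile(Z[A&(W[...,0]>471)],50),np.percentile(Z[A&(W[...,0]<471)],50))
meas('w11','wrist',dict(cork=(273,20)))
E
```

```text
[ 474.  -285.1  103.8] [  2.7 999.6  27.3   3.6] 81.99468870437816 14.9167
7627 ((471.4212646484375, -311.3582763671875), (169.25411987304688, 171.15634155273438), 43.47664260864258) pca -0.887 z [ 7.1 15.8 20.4] [ 468.1 -314.2]
2474 ((470.1733703613281, -282.3811340332031), (88.01680755615234, 31.195987701416016), 16.022171020507812) pca 0.054 z [ 8.  17.6 20.8] [ 473.5 -282. ]
((470.4420166015625, -279.68719482421875), (39.996253967285156, 87.02699279785156), 76.459716796875)
hub [ 471.4 -282.1   19.8] [18.  19.9 21.1]
arms 193.96893312017647 8.898766627194533
w11 cork hi [ 600.1 -272.7] pca -1.509
     c [ 600.7 -272.7] size 43.8 23.9 ang -1.491 top 31.0 bbox [236   0  73  50] mean [ 599.5 -272.8]
```

The large hinge is flat in the dish, with hub top at 20 mm and arms at 9 mm. Next is the cork block.

>>> apply_moves --plan '[[1,[2.6,0.2,0],[0,0,0.005]],[1,[2.6,0.2,0],[0,0,0.005]],[1,[2.6,0.2,0],[0,0,0.005]],[1,[2.6,0.2,0],[0,0,0.005]],[1,[2.6,0.2,0],[0,0,0.004]],[1,[2.6,0.2,-2],[0,0,0.004]],[1,[0,0,0],[0,0,0]],[1,[0,0,0],[0,0,0]],[1,[0,0,0],[0,0,0]]]'

```text
time_s: 15.67
position: [626.1, -270.7, 78.4]
orientation: [-0.001, 0.999, 0.042, -0.001]
contact_force: [0.3, -0.2, -0.5]
opening: 85.6
grasp_force: 0.0
```

```bash
python3 near.py w12 20 45 627 -271
```

```text
[ 626.1 -271.    79. ] [ -0.4 999.1  41.3  -0.9] 85.07861437670186 15.7167
7788 ((629.39990234375, -270.57440185546875), (79.79898834228516, 44.17853927612305), 4.806836128234863) pca 0.082 z [28.1 29.8 30.8] [ 633.  -270.2]
```

View pics/w12.png

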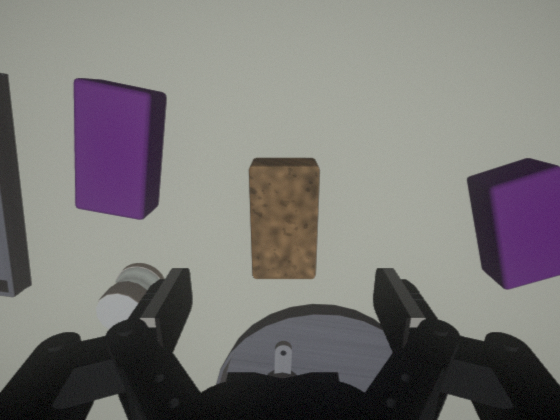

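The brown cork block is centred at (284,218), and the purple look-alikes are well clear. I'm gripping it.

>>> apply_moves --plan '[[1,[0.2,0,-3],[0,0,0]],[1,[0,0,-2.5],[0,0,0]],[1,[0,0,-1.5],[0,0,0]],[1,[0,0,-0.6],[0,0,0]],[1,[0,0,0],[0,0,0]],[0,[0,0,0],[0,0,0]],[0,[0,0,0],[0,0,0]],[0,[0,0,0],[0,0,0]],[0,[0,0,0],[0,0,0]],[0,[0,0,0],[0,0,0]],[0,[0,0,0.5],[0,0,0]],[0,[0,0,2],[0,0,0]],[0,[0,0,3],[0,0,0]],[0,[0,0,3],[0,0,0]]]'

```text
time_s: 16.88
position: [628.1, -270.4, 88.0]
orientation: [-0.001, 0.999, 0.041, -0.002]
contact_force: [1.0, 0.0, -0.0]
opening: 43.0
grasp_force: 62.3
```

>>> apply_moves --plan '[[0,[-0.9,3.1,0],[0,0,-0.006]],[0,[-0.9,3.1,0],[0,0,-0.006]],[0,[-0.9,3.1,0],[0,0,-0.006]],[0,[-0.9,3.1,0],[0,0,-0.006]],[0,[-0.9,3.1,0],[0,0,-0.006]],[0,[-0.9,3.1,0],[0,0,-0.006]],[0,[-0.9,3.1,0],[0,0,-0.006]],[0,[-0.9,3.1,0],[0,0,-0.006]],[0,[-0.9,3.1,0],[0,0,-0.006]],[0,[-0.9,3.1,0],[0,0,-0.006]],[0,[-0.9,3.1,0],[0,0,-0.006]],[0,[-0.9,3.1,0],[0,0,-0.006]],[0,[-0.9,3.1,0],[0,0,-0.006]],[0,[-0.9,3.1,0],[0,0,-0.006]],[0,[-0.9,3.1,0],[0,0,-0.006]],[0,[-0.9,3.1,0],[0,0,-0.006]],[0,[-0.9,3.1,0],[0,0,-0.006]],[0,[-0.9,3.1,0],[0,0,-0.006]],[0,[-0.9,3.1,0],[0,0,-0.006]],[0,[-0.9,3.1,0],[0,0,0]]]'

```text
time_s: 18.55
position: [448.5, 350.3, 88.6]
orientation: [0.0, 1.0, -0.016, 0.0]
contact_force: [0.9, 0.5, -0.6]
opening: 42.8
grasp_force: 62.4
```

>>> apply_moves --plan '[[0,[0,0,0],[0,0,0]],[0,[0,0,0],[0,0,0]]]'

```text
time_s: 18.72
position: [448.7, 350.5, 88.5]
orientation: [-0.0, 1.0, -0.014, 0.0]
contact_force: [0.1, -0.9, -0.5]
opening: 42.7
grasp_force: 62.3
```

```bash
python3 near.py w13 60 140 450 349
python3 - <<'E'
from h import *
W,p,T=cloud('w13','wrist'); Z=np.nan_to_num(W[...,2]); m=(Z>15.5)&(Z<21)&(abs(W[...,0]-449)<80)&(abs(W[...,1]-349)<80); P=W[m]; print(cv2.minAreaRect(P[:,:2].astype(np.float32)))
E
```

```text
[448.8 349.2  88.4] [  0.3 999.9 -14.5  -0.1] 42.51403380516038 18.7667
22416 ((449.3282470703125, 348.2862243652344), (87.92819213867188, 78.63026428222656), 25.315231323242188) pca -0.027 z [100.5 113.1 135.1] [455.8 350.8]
154 ((462.0314025878906, 398.2276611328125), (11.914422988891602, 2.7098841667175293), 88.91047668457031) pca 1.557 z [135.8 137.9 139.8] [461.7 397.9]
163 ((459.6970520019531, 303.291259765625), (11.506145477294922, 2.8320388793945312), 88.13152313232422) pca 1.535 z [135.7 138.1 139.8] [459.2 303.7]
((456.50103759765625, 346.2547912597656), (112.11669158935547, 110.59062194824219), 87.96932220458984)
```

View pics/w13.png

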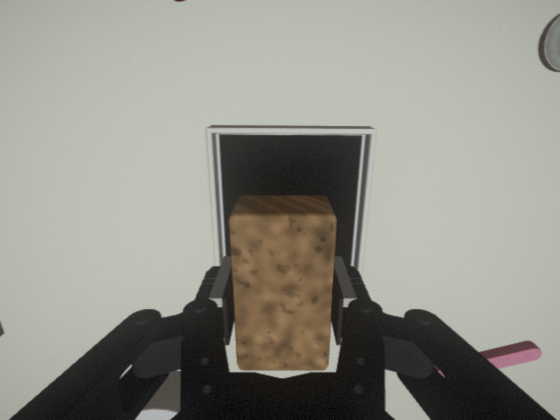

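The cork is held level at (283,285), centred over the white tray (far wall at row 130). I'm lowering it.

>>> apply_moves --plan '[[0,[0,-0.2,-3],[0,0,0]],[0,[0,0,-2.5],[0,0,0]],[0,[0,0,-1.5],[0,0,0]],[0,[0,0,-0.7],[0,0,0]],[0,[0,0,-0.2],[0,0,0]],[0,[0,0,0],[0,0,0]],[0.65,[0,0,0],[0,0,0]],[0.65,[0,0,0],[0,0,0]],[0.65,[0,0,0],[0,0,0]],[0.65,[0,0,1],[0,0,0]],[0.65,[0,0,2],[0,0,0]],[0.8,[0,0,3],[0,0,0]],[0.8,[0,0,3],[0,0,0]],[0.8,[0,0,0],[0,0,0]],[0.8,[0,0,0],[0,0,0]]]'

```text
time_s: 20.02
position: [451.2, 348.0, 102.4]
orientation: [-0.002, 1.0, -0.016, 0.003]
contact_force: [-0.0, 1.2, 0.2]
opening: 68.4
grasp_force: 0.0
```

```bash
python3 near.py w14 25 45 450 349;python3 near.py w14b 12 20.5 450 349
```

```text
[449.9 347.2 100.8] [ -0.8 999.9 -15.5   1.1] 68.42573411373358 20.0667
6460 ((448.54345703125, 346.216552734375), (44.09775161743164, 80.60266876220703), 88.07417297363281) pca -0.033 z [32.2 33.8 34.8] [452.  346.1]
[449.1 346.6  99.6] [ -0.  999.9 -15.6   0. ] 68.15430256203537 20.1167
3928 ((447.5026550292969, 346.4582824707031), (112.31111145019531, 128.69589233398438), 88.04576110839844) pca -0.034 z [13.  17.4 18.7] [451.  346.5]
```

The cork is flat and centred, with its top at 34 mm. Next is the small hinge.

>>> apply_moves --plan '[[0.7,[2.8,-1.6,0],[0,0,0.02]],[0.7,[2.8,-1.6,0],[0,0,0.02]],[0.7,[2.8,-1.6,0],[0,0,0.02]],[0.7,[2.8,-1.6,0],[0,0,0.02]],[0.7,[2.8,-1.5,0],[0,0,0.02]],[0.7,[2.8,-1.5,0],[0,0,0.02]],[0.7,[2.8,-1.5,-1],[0,0,0.01]],[0.7,[0,0,0],[0,0,0]],[0.7,[0,0,0],[0,0,0]],[0.7,[0,0,0],[0,0,0]]]'

```text
time_s: 20.95
position: [643.7, 237.4, 87.4]
orientation: [0.0, 0.999, 0.049, -0.002]
contact_force: [-0.6, 0.4, -0.5]
opening: 59.8
grasp_force: 0.0
```

```bash
python3 near.py w15 2.5 30 645 238;  python3 - <<'E'
from h import *
W,p,T=cloud('w15','wrist'); Z=np.nan_to_num(W[...,2]); m=(Z>9)&(Z<25)&(np.hypot(W[...,0]-645,W[...,1]-238)<35); P=W[m]; print(cv2.minEnclosingCircle(P[:,:2].astype(np.float32)))
E
```

```text
[643.5 237.9  87.9] [  0.2 998.8  49.4  -1.8] 59.760439468082026 21.0
1877 ((645.6392822265625, 237.88768005371094), (64.46527099609375, 25.655147552490234), 22.325946807861328) pca 0.162 z [ 4.1 10.4 14.9] [648.2 238.3]
((645.5381469726562, 238.072265625), 13.059061050415039)
```

View pics/w15.png

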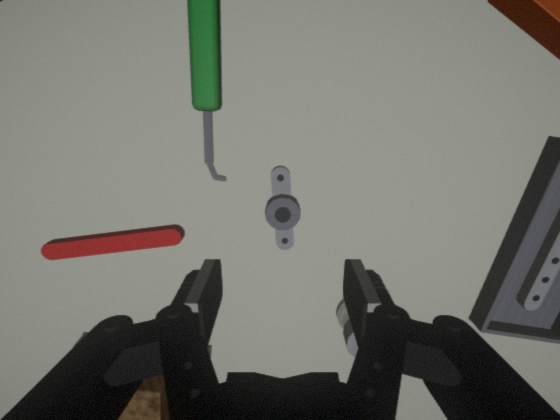

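The small hinge is at (283,211) and the blade tip at (222,178) is near the left finger, so I'll use a narrower opening.

>>> apply_moves --plan '[[0.5,[0,0,0],[0,0,0.033]],[0.5,[0,0,0],[0,0,0.033]],[0.5,[0,0,-3],[0,0,0]],[0.5,[0,0,-3],[0,0,0]],[0.5,[0,0,-1.8],[0,0,0]],[0.5,[0,0,-0.9],[0,0,0]],[0.5,[0,0,0],[0,0,0]],[0,[0,0,0],[0,0,0]],[0,[0,0,0],[0,0,0]],[0,[0,0,0],[0,0,0]],[0,[0,0,0],[0,0,0]],[0,[0,0,0],[0,0,0]],[0,[0,0,0.5],[0,0,0]],[0,[0,0,2],[0,0,0]],[0,[0,0,3],[0,0,0]],[0,[0,0,3],[0,0,0]]]'

```text
time_s: 22.33
position: [644.4, 237.4, 87.4]
orientation: [0.0, 0.997, 0.082, -0.001]
contact_force: [1.0, 0.4, -0.7]
opening: 23.1
grasp_force: 58.9
```

>>> apply_moves --plan '[[0,[-0.9,-3,0],[0,0,-0.006]],[0,[-0.9,-3,0],[0,0,-0.006]],[0,[-0.9,-3,0],[0,0,-0.006]],[0,[-0.9,-3,0],[0,0,-0.006]],[0,[-0.9,-3,0],[0,0,-0.006]],[0,[-0.9,-3,0],[0,0,-0.006]],[0,[-0.9,-3,0],[0,0,-0.006]],[0,[-0.9,-3,0],[0,0,-0.006]],[0,[-0.9,-3,0],[0,0,-0.006]],[0,[-0.9,-3,0],[0,0,-0.006]],[0,[-0.9,-3,0],[0,0,-0.006]],[0,[-0.9,-3,0],[0,0,-0.006]],[0,[-0.9,-3,0],[0,0,-0.006]],[0,[-0.9,-3,0],[0,0,-0.006]],[0,[-0.9,-3,0],[0,0,-0.006]],[0,[-0.9,-3,0],[0,0,-0.006]],[0,[-0.9,-3,0],[0,0,-0.006]],[0,[-0.9,-3,0],[0,0,-0.006]],[0,[-0.9,-3,0],[0,0,0]],[0,[-0.3,-1.2,0],[0,0,0]]]'

```text
time_s: 24.0
position: [470.6, -348.5, 88.1]
orientation: [0.001, 1.0, 0.027, 0.001]
contact_force: [0.7, -0.6, -1.0]
opening: 22.9
grasp_force: 59.0
```

>>> apply_moves --plan '[[0,[0,0,0],[0,0,0]],[0,[0,0,0],[0,0,0]]]'

```text
time_s: 24.17
position: [471.2, -344.3, 87.5]
orientation: [-0.0, 1.0, 0.027, 0.0]
contact_force: [-0.6, 0.3, -0.2]
opening: 23.0
grasp_force: 59.0
```

```bash
python3 near.py w16 60 115 475 -344
python3 - <<'E'
from h import *
W,p,T=cloud('w16','wrist'); Z=np.nan_to_num(W[...,2]); h=(Z>15)&(Z<24)&(np.hypot(W[...,0]-471,W[...,1]+283)<30); print('big hub',W[h].mean(0))
E
```

```text
[ 471.3 -343.3   87.4] [ -0.6 999.6  28.1  -0.1] 22.99142680143248 24.2167
5847 ((471.0573425292969, -343.746337890625), (54.44961929321289, 47.554141998291016), 43.16841125488281) pca 0.076 z [ 88.   97.4 112.1] [ 476.6 -343.5]
big hub [ 471.3 -282.9   19.8]
```

View pics/w16.png

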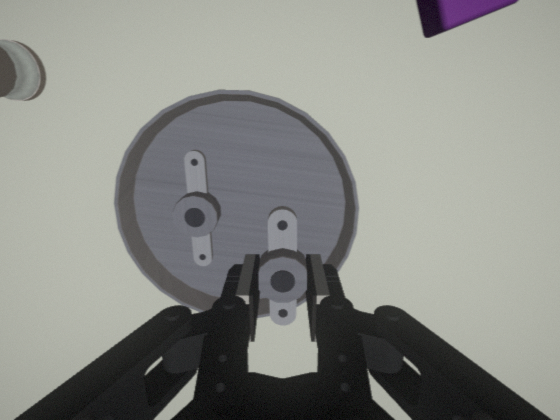

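The small hinge is held at (283,280) with a clear gap to the large hinge at (196,215). I'm lowering it.

>>> apply_moves --plan '[[0,[0,0,-3],[0,0,0]],[0,[0,0,-2.5],[0,0,0]],[0,[0,0,-1.5],[0,0,0]],[0,[0,0,-0.7],[0,0,0]],[0,[0,0,-0.1],[0,0,0]],[0,[0,0,0],[0,0,0]],[0.38,[0,0,0],[0,0,0]],[0.38,[0,0,0],[0,0,0]],[0.38,[0,0,0],[0,0,0]],[0.38,[0,0,1],[0,0,0]],[0.38,[0,0,2],[0,0,0]],[0.38,[0,0,3],[0,0,0]],[0.38,[0,0,4],[0,0,0]],[0.38,[0,0,4],[0,0,0]],[0.38,[0,0,0],[0,0,0]],[0.38,[0,0,0],[0,0,0]]]'

```text
time_s: 25.55
position: [473.3, -345.9, 153.7]
orientation: [0.003, 1.0, 0.028, 0.003]
contact_force: [0.3, 0.9, -0.2]
opening: 32.4
grasp_force: 0.0
```

```bash
python3 near.py w17 7 30 471 -311
python3 - <<'E'
from h import *
W,p,T=cloud('w17','wrist'); Z=np.nan_to_num(W[...,2])
for y in(-283,-344):
    D=np.hypot(W[...,0]-471,W[...,1]-y); h=(D<24)&(Z>14)&(Z<28); print('hub',W[h].mean(0),np.percentile(Z[h],[5,95]))
p,d=snap('top','top9')
for n,s in dict(elb=(237,133),tool=(159,145)).items():
    a=np.load('top0.npz')['p'].astype(int); print(n,abs(a-p.astype(int))[s[1]-30:s[1]+45,s[0]-25:s[0]+50].max())
E
```

```text
[ 471.8 -344.7  151.4] [  1.2 999.6  28.3   1.4] 32.435263259438166 25.6
5142 ((471.772216796875, -311.9613342285156), (170.6045684814453, 169.0446319580078), 83.71556091308594) pca 1.434 z [ 8.  16.4 20.5] [ 470.7 -305.7]
1875 ((470.04095458984375, -282.3024597167969), (87.19647979736328, 31.517005920410156), 16.75774383544922) pca 0.047 z [ 8.1 16.3 21. ] [ 472.9 -282.7]
1197 ((472.5227355957031, -343.0765075683594), (64.0135269165039, 25.385799407958984), 16.859516143798828) pca 0.061 z [ 8.  14.1 18.9] [ 474.2 -342.9]
hub [ 471.1 -282.8   19.8] [18.1 21.2]
hub [ 473.  -342.9   17.8] [16.5 19.2]
elb 59
tool 102
```

View pics/top9.png

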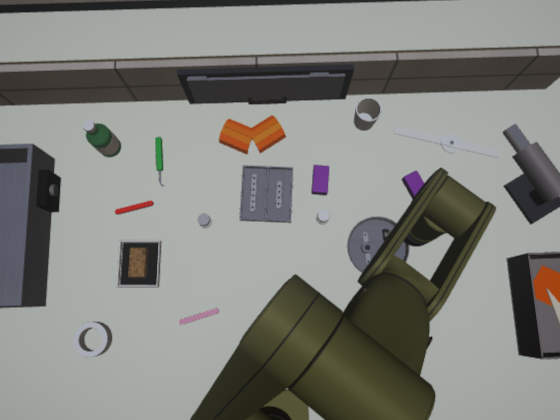

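The top view shows both bars in their bays (253,193) and (279,194), the cork in the white tray (138,262), and both hinges in the dish (366,245). The elbow shell and deburring tool have not moved, and the gripper is clear.

```bash
python3 -c "
from workcell import *
print(hand_in())"
```

```text
the job is handed in; nothing more can be done
None
```

The job is handed in: both bars, both hinges and the cork block measured flat in their places, and the elbow shell and deburring tool still lie where they were; the hand-in returned no verdict.

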